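# Refit the cleaned parts of an analyser's wash station

### The arm

A 6-joint arm with a two-finger parallel gripper is mounted at the origin on the work surface. World frame = base frame: x ahead of the robot, y to its left, z up, the work surface at z = 0. Lengths are in m, angles in rad, forces in N, time in s.
With the tool pointing down it reaches from about 0.375 to 0.925 m from the base axis. Payload 5.7 kg.
Tool frame: the origin (TCP) lies at the very end of the fingers, on their centre line; the grasp point (between the pads) lies 19 mm behind it (bot.tcp_to_grasp is the z of the grasp point in the tool frame, in m); z points along the fingers, y is the line along which they close (so a half turn about z gives the same grasp; the last joint's range is limited). The gripper opens to 85 mm and grips with 20 to 120 N. Pads are 22 mm wide; open, the fingers measure 114 mm over their backs; the gripper's body (76 mm by 85 mm) begins 54 mm behind the grasp point. The pads swing forward as they close: fully open they stand 13 mm farther back than shut.
Start: joints at [1.107, 0.359, 1.51, -0, 1.272, -0.115], TCP at [0.205, 0.564, 0.231] pointing down, gripper open.
Joint ranges: [-2.97, 2.97], [-1.01, 2.36], [0.21, 2.38], [-0.96, 4.11], [0.2, 2.71], [-2.98, 2.98]. Speed limits (rad/s): [2.39, 2.39, 3.14, 3.14, 3.14, 3.14].

### API

Orientations are given as [roll, pitch, yaw] about the fixed x, y, z axes, in that order (R = Rz(yaw) Ry(pitch) Rx(roll)).
In Python, from bench import bot, cams, workorder gives the robot as it stands.
- The arm moves only by the tool carry_out, never from a script. Its argument "commands" is a list that holds one entry, the list of rows, each a list of 7 numbers: the opening, from 0 (shut) to 1 (fully open), then the shift along the world's x, y, z in m, then the turn, a rotation vector about the world's x, y, z in degrees. A call has 1 to 20 rows; each row shifts and turns the commanded pose from where the row before left it; what a row does not reach is not made up. A row lasts 1/12 s, in which the tool goes at most 41.7 mm and 7.16 degrees, less where a joint would pass 70% of its speed; a pose out of reach is approached as far as the arm can. A call with a gripper value outside its range is refused whole. The fingers move at their own pace and stop on an object; "grip_force" is the grip in N (left out, the last holds). Time passes only in rows, so rows that do not move let the fingers close. It gives the time, the measured TCP pose, the force, the opening and the grip force at its end, in the units of the state.
- bot.get_state(): the state, without advancing time (a new reading comes with each control period).
- cams.snapshot(name): name is "scene" or "top"; returns (picture, depth): 420x560x3 uint8, red, green, blue; 420x560 float32, m along the optical axis (not along the pixel's ray), 0 where there is no reading.
- cams.camera_model(name): a dict with "intrinsics" (3x3 intrinsics, pixels), "cam_to_world" (4x4, takes a point from camera to world coordinates). Camera axes: x right, y up, looking along -z (the intrinsics and any distortion apply to the point x, -y, -z); pixel columns grow to the right and rows downward; lengths in m; the calibration is good to about 2 mm. A picture is of the moment at which its call begins. camera_model takes no time and is no camera call.
- workorder.hand_in(): hands the job in; it is judged then, once.
The state is a dict: "time": time; "joints": joint angles; "qd": joint speeds; "joint_torque": joint torques, N m; "tool_pos": TCP position; "tool_rot": TCP orientation; "wrist_force": force on the tool from outside, world axes, zero at the start; "torque": the same for the moment, N m; "gripper_width": opening from 0.0 (shut) to 1.0 (fully open); "gripper_force": force on a finger pad.
Only numpy, scipy, OpenCV 4.12 (cv2) and the standard library are available. Lean on these libraries where they do the work, as an engineer would, in place of code of your own. Each camera call takes 0.05 s, during which the arm holds its last target. There are 200 camera calls.

### The job

The cleaned wash-station parts are drying in two stacks. Take both stacks apart and refit everything: the steel strainer down inside the reservoir with the widest mouth, then the large cap over it; the middle and small caps over the mouths of the middle and smallest-mouthed reservoirs; and the white cuvette bar flat in its shallow steel holder, lying along it. Each cap must stand upright, centred over its mouth so that it is fully covered.

Things in the scene. Friction and masses are not known exactly. Their poses are not given: they have to be found in the camera images.
- cap_large_mid (a point): Loose black ribbed reservoir cap, the largest one: upright cylinder 66 mm across, 32 mm tall, flat top with a grey centre; hollow below (inside 58 mm across, 28 mm deep). The point is its centre, half-way up (16 mm above its underside); z up.
- cap_medium_mid (a point): Loose black ribbed reservoir cap, the middle one: upright cylinder 52 mm across, 32 mm tall, flat top with a grey centre. The point is its centre, half-way up (16 mm above its underside); z up.
- cap_small_mid (a point): Loose black ribbed reservoir cap, the smallest one: upright cylinder 34 mm across, 32 mm tall, flat top with a grey centre. The point is its centre, half-way up (16 mm above its underside); z up.
- strainer_mid (a point): Loose steel strainer: a perforated cylinder 36 mm across and 24 mm tall with an upright round post 12 mm thick and 30 mm tall on its centre to hold it by; 54 mm tall in all. The point is on its axis half-way up, 27 mm above its underside and 3 mm above the cylinder's top; z up.
- bar_mid (a point): Loose white cuvette bar with a row of dark slots: block 100 mm long (its x), 44 mm wide (its y), 30 mm tall. It lies on the table under one of the two stacks, with its ends showing. The point is its centre, half-way up.
- tank_large_mouth (a point): Fixed white reservoir, the widest-mouthed one: square block 96 x 96 mm, 50 mm tall, with a round mouth 50 mm across (black ring round it) and 30 mm deep in the middle of its flat top. The strainer stands on the floor of this mouth, its post then rising 24 mm above the flat top, and the largest cap stands over it on the flat top. The point is the centre of the mouth, level with the flat top; z up, x and y along the block's sides.
- tank_medium_mouth (a point): Fixed white reservoir, the middle one: square block 96 x 96 mm, 50 mm tall, with a round mouth 34 mm across (black ring round it) and 30 mm deep in the middle of its flat top. The middle cap stands on its top, centred over the mouth. The point is the centre of the mouth, level with the flat top; z up, x and y along the block's sides.
- tank_small_mouth (a point): Fixed white reservoir, the narrowest-mouthed one: square block 96 x 96 mm, 50 mm tall, with a round mouth 18 mm across (black ring round it) and 30 mm deep in the middle of its flat top. The smallest cap stands on its top, centred over the mouth. The point is the centre of the mouth, level with the flat top; z up, x and y along the block's sides.
- holder_floor (a point): Fixed dark steel holder for the cuvette bar: shallow open tray 124 mm (its x) by 68 mm (its y) outside, 10 mm tall, walls and floor 4 mm thick, so 116 x 60 mm inside. The point is the centre of its inner floor, 4 mm above the table; z up.
- stand: Fixed aluminium drying stand, a plain block 76 x 76 mm and 30 mm tall, under the other stack. Which of the large and middle caps stands on it and which on the cuvette bar varies, and so does which of these two carries the strainer and which the small cap. The origin is the centre of its underside.
Mind the look-alikes: they are no part of the job. What is shaped like the part that bears strainer_mid but purple or yellow is not meant.

How it is judged:
By the outcome, as a careful person would: the job done as asked, in the order asked, and still so for the second after the job is handed in, with the robot touching nothing.
It also fails if it takes over 112 s, if anything falls off the work surface, if the arm or the gripper's body presses on something with over 40 N, if the wrist force passes 120 N, or if a joint passes its speed limit or range.

## Working session

There is one attempt and no reset: what is moved stays moved. The work goes in short steps, Python scripts to look and compute and a tool call to move; the robot and the scene stay as the last step left them, time stands still between calls to the robot, and variables do not carry over. Pictures are saved under pics/ and viewed, at most 14 in all, crops included, and the job is handed in when it is done.

Besides the shell and the picture viewer there is one more tool, called after "Emit:" in YAML: its name, and indented under it one key for each argument. carry_out: Moves the arm, as the interface text tells. Its arguments: {"type":"object","properties":{"commands":{"type":"array"},"grip_force":{"type":"number"}},"required":["commands"]}

```bash
mkdir -p pics; cat > h.py <<'E'
import numpy as np, cv2
from bench import bot, cams, workorder
def snap(n,f):
    p,d=cams.snapshot(n); cv2.imwrite(f'pics/{f}.png',p[:,:,::-1]); np.savez(f'pics/{f}.npz',p=p,d=d); return p,d
def pts(n,d):
    m=cams.camera_model(n);K=np.array(m['intrinsics']);T=np.array(m['cam_to_world'])
    v,u=np.mgrid[:d.shape[0],:d.shape[1]]
    x=(u-K[0,2])/K[0,0]*d;y=(v-K[1,2])/K[1,1]*d
    P=np.stack([x,-y,-d],-1)@T[:3,:3].T+T[:3,3]; P[d==0]=np.nan; return P
E
python3 - <<'E'
from h import *
print(bot.get_state(), bot.tcp_to_grasp)
for n in("scene","top"):
    p,d=snap(n,n+'0'); m=cams.camera_model(n); print(np.round(m['intrinsics'],1).tolist(),np.round(m['cam_to_world'],3).tolist(), m.keys(), (d==0).mean())
E
```

```text
{'time': 0.0, 'joints': array([ 1.10688372e+00,  3.59478878e-01,  1.51145703e+00, -9.29531756e-06,
        1.27248628e+00, -1.15126963e-01]), 'qd': array([-0.00205184,  0.00071067, -0.00118631,  0.00056834,  0.0006893 ,
       -0.0002887 ]), 'joint_torque': array([-1.06391082e-03, -5.27615333e+01, -2.78618449e+01, -5.80699111e-05,
        1.34430587e-02, -2.01733474e-05]), 'tool_pos': array([0.20476968, 0.56324426, 0.23045977]), 'tool_rot': array([-3.13977421e+00, -2.01342991e-04,  2.79280957e+00]), 'wrist_force': array([-0.17789752, -0.23763284, -0.07131019]), 'torque': array([ 0.00364991, -0.02859334, -0.02003474]), 'gripper_force': 0.0, 'gripper_width': 1.0005730719215802} -0.0187
[[406.8, 0.0, 277.1], [0.0, 406.8, 203.9], [0.0, 0.0, 1.0]] [[-0.246, -0.783, 0.572, 0.96], [0.969, -0.206, 0.135, 0.084], [0.012, 0.587, 0.809, 0.668], [0.0, 0.0, 0.0, 1.0]] dict_keys(['intrinsics', 'cam_to_world']) 0.00407312925170068
[[499.1, 0.0, 279.4], [0.0, 499.1, 207.1], [0.0, 0.0, 1.0]] [[0.022, 0.99, -0.142, 0.426], [-1.0, 0.021, -0.006, 0.004], [-0.003, 0.143, 0.99, 0.987], [0.0, 0.0, 0.0, 1.0]] dict_keys(['intrinsics', 'cam_to_world']) 0.003941326530612245
```

View pics/top0.png

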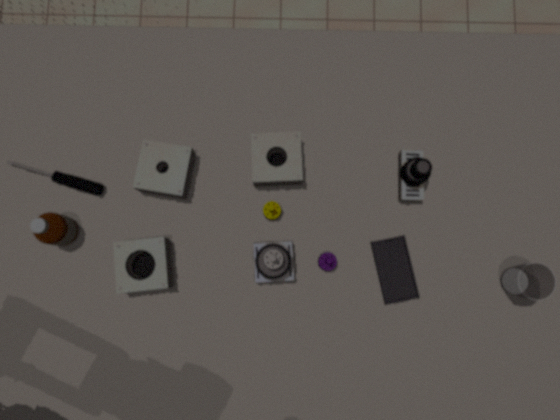

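View pics/scene0.png

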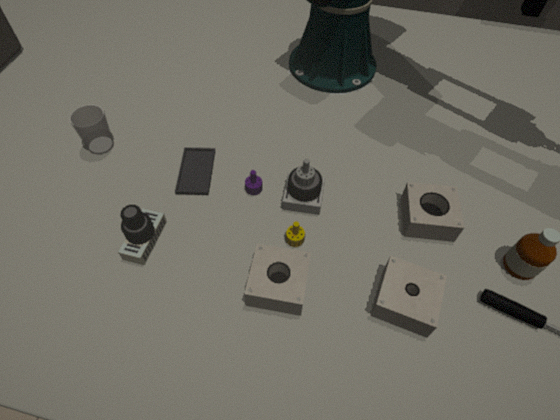

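Top view: tanks are large mouth (142,265), small (162,167) and medium (277,157). The bar stack is at (412,172) with the small cap on top, the stand stack at (273,260) with the strainer on top, and the holder at (394,269). The yellow (272,211) and purple (327,261) look-alikes stand beside the stand.

```bash
cat >> h.py <<'E'
def band(n,d,roi,lo,hi):
    P=pts(n,d); u0,v0,u1,v1=roi; Q=P[v0:v1,u0:u1].reshape(-1,3); Q=Q[(Q[:,2]>lo)&(Q[:,2]<hi)]
    if len(Q)<8: return None
    r=cv2.minAreaRect((Q[:,:2]*1000).astype(np.float32)); c,rad=cv2.minEnclosingCircle((Q[:,:2]*1000).astype(np.float32))
    return len(Q),'med z %.4f'%np.median(Q[:,2]),'rect',np.round(r[0],1),np.round(r[1],1),round(r[2],1),'circ',np.round(c,1),round(rad,1)
E
python3 - <<'E'
from h import *
d=np.load('pics/top0.npz')['d'];g=np.load('pics/top0.npz')['p'].mean(2)
P=pts('top',d)
for k,roi,bs in [('TL',(105,225,180,300),[(.042,.056)]),('TS',(128,132,200,205),[(.042,.056)]),('TM',(243,122,310,192),[(.042,.056)]),
 ('bar',(390,140,440,210),[(.02,.036),(.05,.07),(.085,.105)]),('stand',(245,232,303,290),[(.022,.036),(.054,.07),(.078,.092),(.1,.125)]),('hold',(362,228,425,310),[(.006,.015)]),
 ('yel',(258,196,288,226),[(.015,.07)]),('pur',(313,246,342,276),[(.015,.07)])]:
    u0,v0,u1,v1=roi
    print(k,np.histogram(P[v0:v1,u0:u1,2],bins=np.arange(-.01,.15,.01))[0])
    for b in bs: print('  ',b,band('top',d,roi,*b))
# mouths: dark blobs; ray to z=.05
m=cams.camera_model('top');K=np.array(m['intrinsics']);T=np.array(m['cam_to_world'])
for k,(u0,v0,u1,v1) in {'L':(122,245,160,283),'S':(150,155,175,179),'M':(262,142,292,171)}.items():
    a=(g[v0:v1,u0:u1]<np.median(g[v0-8:v0,u0:u1])*.55).astype(np.uint8)
    n,l,s,c=cv2.connectedComponentsWithStats(a); i=1+s[1:,4].argmax(); e=cv2.minEnclosingCircle(np.argwhere(l==i)[:,::-1].astype(np.float32))
    uv=np.array(e[0])+[u0,v0]; r=T[:3,:3]@np.array([(uv[0]-K[0,2])/K[0,0],-(uv[1]-K[1,2])/K[1,1],-1]); print(k,uv,e[1],s[i],T[:3,3]+r*(.05-T[2,3])/r[2], 'diam mm',2*e[1]/K[0,0]*940)
d=np.load('pics/scene0.npz')['d']
for k,roi,bs in [('bar',(112,195,172,268),[(.02,.036),(.056,.068),(.088,.1)]),('stand',(275,150,332,218),[(.022,.036),(.056,.07),(.078,.092),(.1,.125)])]:
    for b in bs: print('sc',k,b,band('scene',d,roi,*b))
E
```

```text
TL [1520 1191  254  336  108 1209  980    0    0    0    0    0    0    0
    0]
   (0.042, 0.056) (2165, 'med z 0.0498', 'rect', array([445.9, 267.4]), array([96.1, 97.6]), 7.5, 'circ', array([446.3, 267.2]), 67.1)
TS [1410 1046   95  112  104 1528  933    0    0    0    0    0    0    0
    0]
   (0.042, 0.056) (2439, 'med z 0.0495', 'rect', array([633. , 236.9]), array([97.8, 96.9]), 81.7, 'circ', array([632.3, 236.3]), 66.8)
TM [1204  866  113  165   76 1344  906    0    0    0    0    0    0    0
    0]
   (0.042, 0.056) (2237, 'med z 0.0496', 'rect', array([658.4,  17.5]), array([97.3, 96.1]), 3.8, 'circ', array([658.5,  17.2]), 66.8)
bar [1227  838   73  403  251   45   97  211   32   42  267    0    0    0
    0]
   (0.02, 0.036) (636, 'med z 0.0294', 'rect', array([ 632.7, -247.1]), array([ 46.2, 100.3]), 89.1, 'circ', array([ 632.5, -247.5]), 53.7)
   (0.05, 0.07) (308, 'med z 0.0614', 'rect', array([ 633.1, -247.4]), array([52.6, 47.1]), 38.0, 'circ', array([ 635.1, -249.4]), 27.0)
   (0.085, 0.105) (291, 'med z 0.0936', 'rect', array([ 633.6, -250.4]), array([32.5, 34.4])
[... 1947 characters left out ...]
6)
sc bar (0.088, 0.1) (298, 'med z 0.0946', 'rect', array([ 634.7, -250. ]), array([33.5, 33.5]), 22.9, 'circ', array([ 635.1, -249.5]), 17.7)
sc stand (0.022, 0.036) (439, 'med z 0.0304', 'rect', array([459.4,  19.5]), array([77.8, 76. ]), 4.5, 'circ', array([459.4,  19.8]), 52.3)
sc stand (0.056, 0.07) (470, 'med z 0.0625', 'rect', array([461.9,  20.6]), array([62.1, 66. ]), 14.4, 'circ', array([459.2,  20.7]), 33.9)
sc stand (0.078, 0.092) (219, 'med z 0.0863', 'rect', array([464. ,  20.2]), array([32.7, 36.3]), 9.8, 'circ', array([462.4,  19.9]), 18.2)
sc stand (0.1, 0.125) (64, 'med z 0.1139', 'rect', array([462.8,  19.8]), array([11.8, 11.2]), 28.1, 'circ', array([462.3,  19. ]), 6.9)
```

Emit:
carry_out:
  commands:
    - [[1,0.0143,-0.0302,-0.001,0,0,1.07],[1,0.0143,-0.0302,-0.001,0,0,1.07],[1,0.0143,-0.0302,-0.001,0,0,1.07],[1,0.0143,-0.0302,-0.001,0,0,1.07],[1,0.0143,-0.0302,-0.001,0,0,1.07],[1,0.0143,-0.0302,-0.001,0,0,1.07],[1,0.0143,-0.0302,-0.001,0,0,1.07],[1,0.0143,-0.0302,-0.001,0,0,1.07],[1,0.0143,-0.0302,-0.001,0,0,1.07],[1,0.0143,-0.0302,-0.001,0,0,1.07],[1,0.0143,-0.0302,-0.001,0,0,1.07],[1,0.0143,-0.0302,-0.001,0,0,1.07],[1,0.0143,-0.0302,-0.001,0,0,1.07],[1,0.0143,-0.0302,-0.001,0,0,1.07],[1,0.0143,-0.0302,-0.001,0,0,1.07],[1,0.0143,-0.0302,-0.001,0,0,1.07],[1,0.0143,-0.0302,-0.001,0,0,1.07],[1,0.0143,-0.0302,-0.001,0,0,1.07],[1,0,0,0,0,0,0],[1,0,0,0,0,0,0]]

```text
time: 1.77
tool_pos: [0.4629, 0.0188, 0.2129]
tool_rot: [-3.142, -0.001, 3.125]
wrist_force: [-0.0, -0.3, 0.1]
gripper_width: 1.0
gripper_force: 0.0
```

```bash
python3 - <<'E'
from h import *
s=bot.get_state();print(s['time'],s['tool_pos'],s['tool_rot'],s['joints'])
p,d=snap('scene','scene1'); P=pts('scene',d)
Z=P[:,:,2].copy(); m=(abs(P[:,:,0]-.461)<.08)&(abs(P[:,:,1]-.019)<.08)&(Z>.13)
Q=P[m]; print(len(Q)); 
for y0 in np.arange(-.06,.1,.008):
    q=Q[(Q[:,1]>=y0)&(Q[:,1]<y0+.008)]
    if len(q)>5: print('%.3f n%d zmin %.4f p5 %.4f x %.3f'%(y0,len(q),q[:,2].min(),np.percentile(q[:,2],3),np.median(q[:,0])))
cv2.imwrite('pics/s1c.png',cv2.resize(p[20:240,170:430,::-1],None,fx=2.5,fy=2.5))
E
```

```text
1.7667 [0.46286256 0.0188034  0.21292989] [-3.14156178e+00 -6.15031327e-04  3.12531466e+00] [-1.08614537e-01  1.81508299e-01  1.81695897e+00 -9.60756772e-05
  1.14373496e+00 -1.66309306e+00]
7043
-0.060 n18 zmin 0.2745 p5 0.2761 x 0.473
-0.052 n179 zmin 0.2706 p5 0.2737 x 0.473
-0.044 n270 zmin 0.2351 p5 0.2613 x 0.469
-0.036 n237 zmin 0.2292 p5 0.2341 x 0.468
-0.028 n245 zmin 0.2275 p5 0.2315 x 0.469
-0.020 n280 zmin 0.2765 p5 0.2843 x 0.474
-0.012 n419 zmin 0.2880 p5 0.2932 x 0.484
-0.004 n454 zmin 0.2869 p5 0.2968 x 0.494
0.004 n515 zmin 0.2862 p5 0.2929 x 0.497
0.012 n535 zmin 0.2864 p5 0.2937 x 0.499
0.020 n557 zmin 0.2864 p5 0.2927 x 0.499
0.028 n574 zmin 0.2862 p5 0.2937 x 0.497
0.036 n597 zmin 0.2905 p5 0.3004 x 0.493
0.044 n637 zmin 0.2854 p5 0.2910 x 0.484
0.052 n531 zmin 0.2751 p5 0.2856 x 0.474
0.060 n256 zmin 0.2293 p5 0.2341 x 0.473
0.068 n266 zmin 0.2264 p5 0.2355 x 0.470
0.076 n245 zmin 0.2661 p5 0.2712 x 0.475
0.084 n211 zmin 0.2723 p5 0.2751 x 0.475
0.092 n17 zmin 0.2771 p5 0.2775 x 0.468
```

View pics/s1c.png

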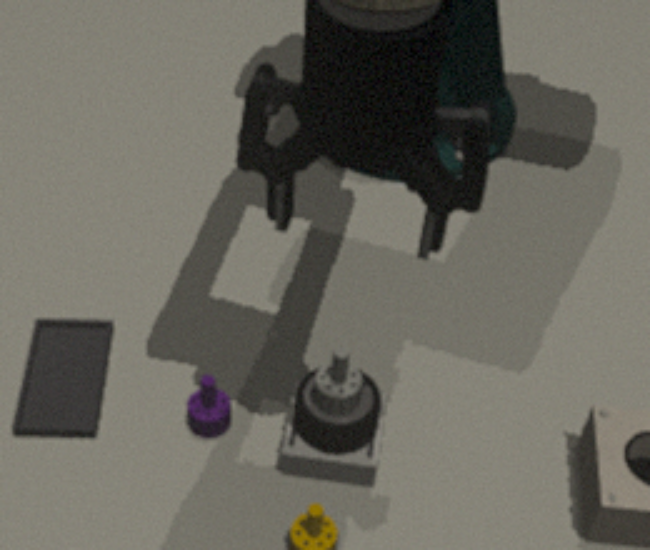

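The view shows the open gripper above the stand stack. Its tips are at z≈0.2265, 13.5 mm above the TCP, so the TCP refers to the shut fingers. I'll grasp the strainer post with the TCP at 94 mm.

Emit:
carry_out:
  commands:
    - [[1,-0.001,0,-0.024,0,0,0],[1,0,0,-0.024,0,0,0],[1,0,0,-0.024,0,0,0],[1,0,0,-0.024,0,0,0],[1,0,0,-0.023,0,0,0],[0,0,0,0,0,0,0],[0,0,0,0,0,0,0],[0,0,0,0,0,0,0],[0,0,0,0,0,0,0],[0,0,0,0,0,0,0],[0,0,0,0,0,0,0],[0,0,0,0,0,0,0],[0,0,0,0,0,0,0],[0,0,0,0,0,0,0],[0,0,0,0,0,0,0],[0,0,0,0,0,0,0],[0,0,0,0,0,0,0]]
  grip_force: 40

```text
time: 3.23
tool_pos: [0.4622, 0.0201, 0.0951]
tool_rot: [-3.141, 0.002, 3.129]
wrist_force: [-0.8, 0.3, 6.9]
gripper_width: 0.121
gripper_force: 39.6
```

Emit:
carry_out:
  commands:
    - [[0,0,0,0.025,0,0,0],[0,0,0,0.025,0,0,0],[0,0,0,0.025,0,0,0],[0,-0.002,0.031,0,0,0,0],[0,-0.002,0.031,0,0,0,0],[0,-0.002,0.031,0,0,0,0],[0,-0.002,0.031,0,0,0,0],[0,-0.002,0.031,0,0,0,0],[0,-0.002,0.031,0,0,0,0],[0,-0.002,0.031,0,0,0,0],[0,-0.001,0.031,0,0,0,0],[0,0,0,0,0,0,0],[0,0,0,-0.02,0,0,0],[0,0,0,-0.02,0,0,0],[0,0,0,0,0,0,0],[0,0,0,0,0,0,0]]

```text
time: 4.57
tool_pos: [0.4452, 0.2673, 0.1284]
tool_rot: [-3.14, -0.003, 3.129]
wrist_force: [-0.1, 0.1, -1.0]
gripper_width: 0.119
gripper_force: 39.6
```

```bash
python3 - <<'E'
from h import *
s=bot.get_state();print(s['tool_pos'],s['tool_rot'],s['wrist_force'],s['gripper_width'])
p,d=snap('scene','scene2'); print(band('scene',d,(380,150,480,250),.115-.027,.131-.02))
for b in [(.075,.085),(.085,.095),(.095,.105),(.105,.115),(.115,.125),(.125,.135)]: print(b,band('scene',d,(380,120,490,250),*b))
cv2.imwrite('pics/s2c.png',cv2.resize(p[80:260,340:500,::-1],None,fx=3,fy=3))
E
```

```text
[0.44521661 0.26728512 0.12843848] [-3.13994291 -0.00321237  3.12866155] [-0.10705712  0.07704327 -0.98333575] 0.11917128441631347
(120, 'med z 0.1037', 'rect', array([453.6, 264.4]), array([36.2, 19.1]), 71.6, 'circ', array([446.4, 266.9]), 18.2)
(0.075, 0.085) None
(0.085, 0.095) None
(0.095, 0.105) (71, 'med z 0.1010', 'rect', array([453.5, 264.5]), array([36.2, 18.8]), 71.6, 'circ', array([445.6, 267.1]), 18.1)
(0.105, 0.115) (87, 'med z 0.1104', 'rect', array([454. , 264.6]), array([36.6, 18.6]), 72.1, 'circ', array([445.9, 267.2]), 18.3)
(0.115, 0.125) (185, 'med z 0.1196', 'rect', array([450.8, 265.4]), array([34.9, 25.5]), 71.1, 'circ', array([446.3, 267. ]), 17.5)
(0.125, 0.135) (35, 'med z 0.1320', 'rect', array([452.4, 266.6]), array([ 8.5, 21.5]), 3.0, 'circ', array([452.8, 266.7]), 11.2)
```

View pics/s2c.png

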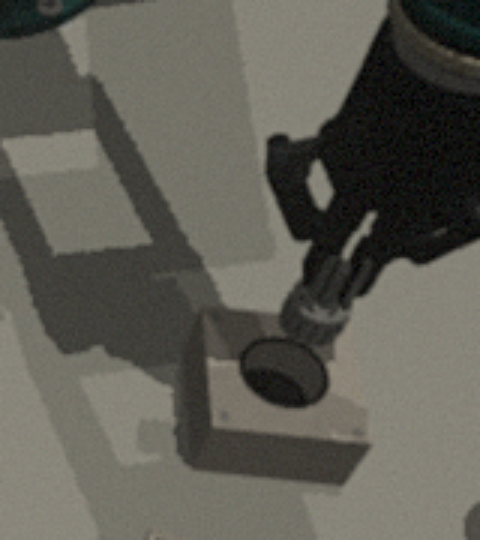

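The strainer hangs upright with its axis at (446,267), above the mouth centre. I'll lower it, release and rise.

Emit:
carry_out:
  commands:
    - [[0,0.0005,0.0005,-0.02,0,0,0],[0,0,0,-0.02,0,0,0],[0,0,0,-0.017,0,0,0],[0,0,0,-0.011,0,0,0],[0,0,0,-0.006,0,0,0],[0,0,0,0,0,0,0],[0,0,0,0,0,0,0],[0.6,0,0,0,0,0,0],[0.6,0,0,0,0,0,0],[0.6,0,0,0,0,0,0],[0.6,0,0,0,0,0,0],[1,0,0,0.02,0,0,0],[1,0,0,0.03,0,0,0],[1,0,0,0.03,0,0,0],[1,0.002,-0.03,0,0,0,0],[1,0.002,-0.04,0,0,0,0],[1,0.002,-0.04,0,0,0,0],[1,0.002,-0.04,0,0,0,0],[1,0.002,-0.04,0,0,0,0],[1,0.002,-0.04,0,0,0,0]]

```text
time: 6.28
tool_pos: [0.4588, 0.0371, 0.1357]
tool_rot: [-3.141, 0.001, 3.13]
wrist_force: [0.7, -0.0, 1.1]
gripper_width: 1.002
gripper_force: 0.0
```

```bash
python3 - <<'E'
from h import *
s=bot.get_state();print(s['time'],s['tool_pos'],s['tool_rot'])
for n,r in(('scene',(380,150,480,250)),('top',(105,225,180,300))):
    p,d=snap(n,n+'3'); print(n,band(n,d,r,.058,.085),band(n,d,r,.036,.046))
    
p,d=cams.snapshot('scene');print(band('scene',d,(255,130,345,218),.054,.07))
E
```

```text
6.2833 [0.45881502 0.03710262 0.13572584] [-3.14147335e+00  9.30405006e-04  3.12958520e+00]
scene (61, 'med z 0.0717', 'rect', array([448.4, 268.5]), array([11.8, 11. ]), 11.1, 'circ', array([448.3, 268.4]), 6.3) (487, 'med z 0.0430', 'rect', array([448. , 267.4]), array([97.4, 96.4]), 7.4, 'circ', array([447.3, 267.7]), 67.8)
top (46, 'med z 0.0731', 'rect', array([445.9, 268.1]), array([ 9.4, 11.1]), 5.7, 'circ', array([446.3, 268.4]), 5.9) (331, 'med z 0.0434', 'rect', array([446. , 265.6]), array([95.7, 94. ]), 7.5, 'circ', array([447.3, 255.4]), 59.4)
(789, 'med z 0.0626', 'rect', array([469.2, -10.4]), array([ 64.7, 129.9]), 16.6, 'circ', array([458.8, -13.8]), 67.0)
```

Emit:
carry_out:
  commands:
    - [[1,0.0005,-0.0172,-0.01,0,0,0],[1,0,0,-0.03,0,0,0],[1,0,0,-0.03,0,0,0],[1,0,0,-0.025,0,0,0],[1,0,0,-0.014,0,0,0],[1,0,0,0,0,0,0],[0.5,0,0,0,0,0,0],[0.5,0,0,0,0,0,0],[0.5,0,0,0,0,0,0],[0.5,0,0,0,0,0,0],[0.5,0,0,0,0,0,0]]

```text
time: 7.35
tool_pos: [0.4605, 0.0217, 0.0273]
tool_rot: [-3.141, 0.002, 3.129]
wrist_force: [0.8, 2.3, 6.1]
gripper_width: 0.766
gripper_force: 45.0
```

Emit:
carry_out:
  commands:
    - [[0.5,0,0,0.025,0,0,0],[0.5,0,0,0.03,0,0,0],[0.5,0,0,0.03,0,0,0],[0.5,-0.0015,0.031,0,0,0,0],[0.5,-0.0015,0.031,0,0,0,0],[0.5,-0.0015,0.031,0,0,0,0],[0.5,-0.0015,0.031,0,0,0,0],[0.5,-0.0015,0.031,0,0,0,0],[0.5,-0.0015,0.031,0,0,0,0],[0.5,-0.0015,0.031,0,0,0,0],[0.5,-0.0015,0.029,0,0,0,0],[0.5,0,0,0,0,0,0],[0.5,0,0,0,0,0,0],[0.5,0,0,0,0,0,0]]

```text
time: 8.52
tool_pos: [0.4471, 0.2672, 0.1114]
tool_rot: [-3.141, -0.0, 3.13]
wrist_force: [0.0, -0.1, -0.6]
gripper_width: 0.767
gripper_force: 45.2
```

```bash
python3 - <<'E'
from h import *
s=bot.get_state();print(s['tool_pos'],s['tool_rot'],s['wrist_force'],s['gripper_width'])
p,d=snap('scene','scene4'); P=pts('scene',d)
for b in [(.105,.112),(.112,.119),(.119,.125),(.125,.131),(.131,.136),(.136,.140),(.14,.148)]:
    print(b,band('scene',d,(380,100,490,250),*b))
cv2.imwrite('pics/s4c.png',cv2.resize(p[80:260,340:500,::-1],None,fx=3,fy=3))
E
```

```text
[0.44710954 0.26715752 0.11139823] [-3.14097656e+00 -1.41143141e-04  3.12974880e+00] [ 0.04316634 -0.06016524 -0.56665921] 0.767413318502999
(0.105, 0.112) None
(0.112, 0.119) (48, 'med z 0.1171', 'rect', array([469.9, 266. ]), array([59.6, 18.1]), 85.7, 'circ', array([460.9, 266.7]), 29.8)
(0.119, 0.125) (102, 'med z 0.1223', 'rect', array([466.9, 267.8]), array([83.1, 27.7]), 89.9, 'circ', array([453.1, 267.8]), 41.6)
(0.125, 0.131) (134, 'med z 0.1281', 'rect', array([464.3, 266.7]), array([91.4, 32.4]), 84.7, 'circ', array([449.4, 268.1]), 45.7)
(0.131, 0.136) (112, 'med z 0.1335', 'rect', array([463.6, 265.2]), array([92.9, 33.9]), 82.4, 'circ', array([447.6, 267.4]), 46.4)
(0.136, 0.14) (91, 'med z 0.1379', 'rect', array([463.3, 265.7]), array([93.4, 34.2]), 82.0, 'circ', array([446.7, 268. ]), 46.7)
(0.14, 0.148) (929, 'med z 0.1463', 'rect', array([450.4, 265.3]), array([63.4, 74.6]), 35.5, 'circ', array([448.7, 267.5]), 46.7)
```

View pics/s4c.png

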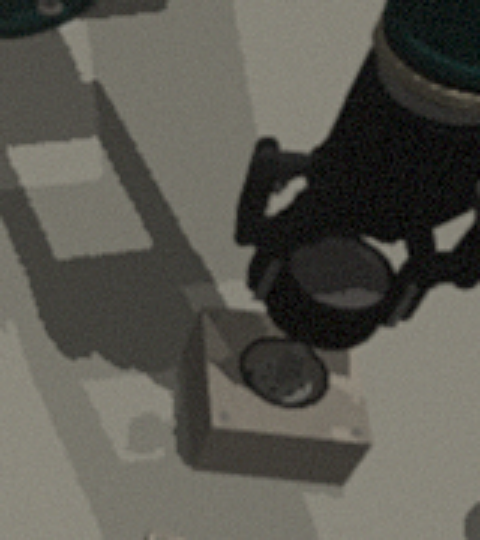

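The cap is held upright, centred to about 1 mm over the mouth with the strainer seated below. I'll lower it 64 mm and release.

Emit:
carry_out:
  commands:
    - [[0.5,0.0005,0.0005,-0.02,0,0,0],[0.5,0,0,-0.02,0,0,0],[0.5,0,0,-0.013,0,0,0],[0.5,0,0,-0.007,0,0,0],[0.5,0,0,-0.003,0,0,0],[0.5,0,0,-0.001,0,0,0],[0.5,0,0,0,0,0,0],[1,0,0,0,0,0,0],[1,0,0,0,0,0,0],[1,0,0,0,0,0,0],[1,0,0,0.01,0,0,0],[1,0,0,0.025,0,0,0],[1,0,0,0.035,0,0,0],[1,0,0,0.035,0,0,0],[1,0.008,-0.02,0,0,0,0],[1,0.01,-0.03,0,0,0,0],[1,0.01,-0.03,0,0,0,0],[1,0.01,-0.03,0,0,0,0],[1,0.01,-0.03,0,0,0,0],[1,0.01,-0.03,0,0,0,0]]

```text
time: 10.23
tool_pos: [0.5064, 0.0967, 0.1534]
tool_rot: [3.142, 0.001, 3.129]
wrist_force: [0.5, 0.1, 0.0]
gripper_width: 1.002
gripper_force: 0.0
```

```bash
python3 - <<'E'
from h import *
s=bot.get_state();print(s['time'],s['tool_pos'],s['tool_rot'])
for n,r in(('scene',(370,130,480,250)),('top',(105,225,180,300))):
    p,d=snap(n,n+'5'); print(n,band(n,d,r,.07,.095),band(n,d,r,.045,.056))
for b in [(.056,.068),(.088,.1)]: print(band('top',d,(390,140,440,210),*b))
E
```

```text
10.2333 [0.50635603 0.09673815 0.15336782] [3.14159082e+00 1.19107638e-03 3.12940361e+00]
scene (965, 'med z 0.0823', 'rect', array([448.3, 267.6]), array([65.9, 66.5]), 77.8, 'circ', array([448.7, 268.2]), 34.5) (1142, 'med z 0.0504', 'rect', array([446.7, 267.8]), array([99.1, 97.6]), 7.6, 'circ', array([446.2, 267.8]), 68.1)
top (278, 'med z 0.0813', 'rect', array([444.3, 243.3]), array([18.5, 58.2]), 83.1, 'circ', array([445.4, 252. ]), 29.1) (836, 'med z 0.0497', 'rect', array([448.8, 245.4]), array([96.3, 53.4]), 6.9, 'circ', array([448.2, 246.3]), 54.1)
(268, 'med z 0.0612', 'rect', array([ 633.7, -247.8]), array([52.2, 48.5]), 33.7, 'circ', array([ 634.6, -249.8]), 26.6)
(287, 'med z 0.0933', 'rect', array([ 633.8, -250.2]), array([33.9, 33.6]), 77.6, 'circ', array([ 634.3, -250.4]), 18.0)
```

Emit:
carry_out:
  commands:
    - [[1,0.0128,-0.0347,0,0,0,0],[1,0.0128,-0.0347,0,0,0,0],[1,0.0128,-0.0347,0,0,0,0],[1,0.0128,-0.0347,0,0,0,0],[1,0.0128,-0.0347,0,0,0,0],[1,0.0128,-0.0347,0,0,0,0],[1,0.0128,-0.0347,0,0,0,0],[1,0.0128,-0.0347,0,0,0,0],[1,0.0128,-0.0347,0,0,0,0],[1,0.0128,-0.0347,0,0,0,0],[1,0,0,0,0,0,0],[1,0,0,0,0,0,0]]

```text
time: 11.33
tool_pos: [0.6346, -0.2502, 0.1526]
tool_rot: [-3.141, 0.001, 3.127]
wrist_force: [-0.2, -0.3, -0.7]
gripper_width: 0.997
gripper_force: 0.0
```

Emit:
carry_out:
  commands:
    - [[1,0,0,-0.025,0,0,0],[1,0,0,-0.025,0,0,0],[1,0,0,-0.025,0,0,0],[0.6,0,0,-0.012,0,0,0],[0.1,0,0,0,0,0,0],[0.1,0,0,0,0,0,0],[0.1,0,0,0,0,0,0],[0.1,0,0,0,0,0,0],[0.1,0,0,0,0,0,0],[0.1,0,0,0,0,0,0],[0.1,0,0,0,0,0,0]]

```text
time: 12.25
tool_pos: [0.6354, -0.2494, 0.0673]
tool_rot: [-3.14, 0.003, 3.129]
wrist_force: [0.2, 1.7, 7.4]
gripper_width: 0.384
gripper_force: 40.2
```

Emit:
carry_out:
  commands:
    - [[0.1,0,0,0.015,0,0,0],[0.1,0,0,0.03,0,0,0],[0.1,0,0,0.03,0,0,0],[0.1,-0.001,0.03475,0,0,0,0],[0.1,0,0.03475,0,0,0,0],[0.1,0,0.03475,0,0,0,0],[0.1,0,0.03475,0,0,0,0],[0.1,0,0.03475,0,0,0,0],[0.1,0,0.03475,0,0,0,0],[0.1,0,0.03475,0,0,0,0],[0.1,0,0.03475,0,0,0,0],[0.1,0,0.03475,0,0,0,0],[0.1,0,0.03475,0,0,0,0],[0.1,0,0.03475,0,0,0,0],[0.1,0,0.03475,0,0,0,0],[0.1,0,0.03475,0,0,0,0],[0.1,0,0.03475,-0.02,0,0,0],[0.1,0,0,-0.02,0,0,0],[0.1,0,0,0,0,0,0],[0.1,0,0,0,0,0,0]]

```text
time: 13.92
tool_pos: [0.6316, 0.2372, 0.0994]
tool_rot: [-3.14, -0.003, 3.13]
wrist_force: [0.5, -0.7, -0.6]
gripper_width: 0.386
gripper_force: 39.9
```

```bash
python3 - <<'E'
from h import *
s=bot.get_state();print(s['tool_pos'],s['tool_rot'],s['wrist_force'],s['gripper_width'])
p,d=snap('scene','scene6')
for b in [(.085,.091),(.091,.097),(.097,.103),(.103,.109),(.109,.115),(.115,.12),(.12,.125),(.125,.13)]:
    print(b,band('scene',d,(370,200,460,340),*b))
print(band('scene',d,(360,240,460,340),.044,.056),band('scene',d,(100,190,172,268),.056,.068))
E
```

```text
[0.63164696 0.23722163 0.09943992] [-3.14017736e+00 -2.86730775e-03  3.12975215e+00] [ 0.47784458 -0.74887069 -0.63320507] 0.3863833855918394
(0.085, 0.091) None
(0.091, 0.097) (11, 'med z 0.0960', 'rect', array([645.6, 236.2]), array([24.7,  5.9]), 86.8, 'circ', array([642.6, 236.4]), 12.4)
(0.097, 0.103) (41, 'med z 0.1001', 'rect', array([642.8, 233.8]), array([39.8, 11.6]), 85.1, 'circ', array([637.7, 234.2]), 19.9)
(0.103, 0.109) (60, 'med z 0.1062', 'rect', array([643.7, 237.3]), array([55. , 11.2]), 88.7, 'circ', array([638.5, 237.4]), 27.5)
(0.109, 0.115) (93, 'med z 0.1117', 'rect', array([640.4, 235.7]), array([60.9, 17.5]), 78.1, 'circ', array([631.8, 237.5]), 30.5)
(0.115, 0.12) (65, 'med z 0.1177', 'rect', array([640.4, 235.5]), array([61. , 20.3]), 75.8, 'circ', array([631.8, 237.7]), 30.5)
(0.12, 0.125) (100, 'med z 0.1226', 'rect', array([634.7, 236.4]), array([29.9, 56.2]), 17.3, 'circ', array([634.2, 237.4]), 30.2)
(0.125, 0.13) (338, 'med z 0.1267', 'rect', array([635.8, 235.5]), array([31.3, 53.3]), 22.4, 'circ', array([635. , 236.9]), 29.4)
(2675, 'med z 0.0505', 'rect', array([634.4, 236.8]), array([96.5, 97.4]), 81.3, 'circ', array([634.7, 236.3]), 67.4) (630, 'med z 0.0625', 'rect', array([ 636.7, -249. ]), array([52.8, 51.4]), 59.7, 'circ', array([ 636.3, -249.3]), 27.0)
```

Emit:
carry_out:
  commands:
    - [[0.1,0.0015,0,-0.02,0,0,0],[0.1,0,0,-0.01,0,0,0],[0.1,0,0,0,0,0,0],[0.1,0,0,0,0,0,0]]

```text
time: 14.3
tool_pos: [0.6343, 0.2365, 0.0705]
tool_rot: [-3.141, -0.001, 3.128]
wrist_force: [0.4, -0.3, 0.2]
gripper_width: 0.384
gripper_force: 39.9
```

Emit:
carry_out:
  commands:
    - [[0.1,0.0005,0.0003,-0.008,0,0,0],[0.1,0,0,-0.005,0,0,0],[0.1,0,0,-0.002,0,0,0],[0.1,0,0,-0.001,0,0,0],[0.1,0,0,0,0,0,0],[0.7,0,0,0,0,0,0],[0.7,0,0,0,0,0,0],[0.7,0,0,0,0,0,0],[1,0,0,0.01,0,0,0],[1,0,0,0.03,0,0,0],[1,0,0,0.04,0,0,0],[1,0,-0.04,0,0,0,0],[1,0,-0.04,0,0,0,0],[1,0,-0.04,0,0,0,0],[1,0,-0.04,0,0,0,0],[1,0,-0.04,0,0,0,0],[1,0,-0.04,0,0,0,0],[1,0,-0.04,0,0,0,0],[1,0,-0.04,0,0,0,0],[1,0,-0.04,0,0,0,0]]

```text
time: 15.97
tool_pos: [0.6348, -0.1241, 0.1351]
tool_rot: [-3.141, 0.001, 3.129]
wrist_force: [0.7, 0.0, -0.1]
gripper_width: 0.999
gripper_force: 0.0
```

```bash
python3 - <<'E'
from h import *
s=bot.get_state();print(s['time'],s['tool_pos'],s['tool_rot'])
for n,r in(('scene',(360,210,460,340)),('top',(128,132,200,205))):
    p,d=snap(n,n+'7'); print(n,band(n,d,r,.07,.095),band(n,d,r,.042,.056))
E
```

```text
15.9667 [ 0.63484294 -0.12408632  0.13507869] [-3.14136010e+00  6.73247004e-04  3.12902897e+00]
scene (463, 'med z 0.0820', 'rect', array([561.9, 252.8]), array([ 35.1, 186.7]), 78.5, 'circ', array([563.8, 262.1]), 93.7) (3570, 'med z 0.0504', 'rect', array([563. , 250.2]), array([ 99.1, 245.1]), 79.2, 'circ', array([562.3, 246.8]), 129.7)
top (288, 'med z 0.0812', 'rect', array([633.4, 236.7]), array([33.5, 33.2]), 1.2, 'circ', array([633. , 238.3]), 18.2) (2171, 'med z 0.0495', 'rect', array([633. , 236.8]), array([97.7, 96.6]), 81.5, 'circ', array([632.6, 236.3]), 67.1)
```

Emit:
carry_out:
  commands:
    - [[1,0,-0.031,0,0,0,0],[1,0,-0.031,0,0,0,0],[1,0,-0.031,0,0,0,0],[1,0,-0.031,0,0,0,0],[1,0,0,-0.015,0,0,0],[1,0,0,-0.025,0,0,0],[1,0,0,-0.03,0,0,0],[1,0,0,-0.025,0,0,0],[1,0,0,-0.012,0,0,0],[1,0,0,0,0,0,0],[0.3,0,0,0,0,0,0],[0.3,0,0,0,0,0,0],[0.3,0,0,0,0,0,0],[0.3,0,0,0,0,0,0],[0.3,0,0,0,0,0,0],[0.3,0,0,0,0,0,0]]

```text
time: 17.4
tool_pos: [0.6367, -0.2468, 0.0297]
tool_rot: [-3.14, 0.004, 3.129]
wrist_force: [0.0, 0.7, 6.8]
gripper_width: 0.597
gripper_force: 41.9
```

Emit:
carry_out:
  commands:
    - [[0.3,0,0,0.015,0,0,0],[0.3,0,0,0.025,0,0,0],[0.3,0,0,0.03,0,0,0],[0.3,0.003,0.033,0,0,0,0],[0.3,0.003,0.033,0,0,0,0],[0.3,0.003,0.033,0,0,0,0],[0.3,0.003,0.033,0,0,0,0],[0.3,0.003,0.033,0,0,0,0],[0.3,0.003,0.033,0,0,0,0],[0.3,0.003,0.033,0,0,0,0],[0.3,0.003,0.033,0,0,0,0],[0.3,0,0,-0.02,0,0,0],[0.3,0,0,0,0,0,0],[0.3,0,0,0,0,0,0],[0.3,0,0,0,0,0,0]]

```text
time: 18.65
tool_pos: [0.659, 0.017, 0.0778]
tool_rot: [-3.141, 0.0, 3.128]
wrist_force: [0.5, 1.1, -0.4]
gripper_width: 0.599
gripper_force: 41.9
```

```bash
python3 - <<'E'
from h import *
s=bot.get_state();print(s['tool_pos'],s['tool_rot'],s['wrist_force'],s['gripper_width'])
p,d=snap('scene','scene8')
for b in [(.076,.082),(.082,.088),(.088,.094),(.094,.1),(.1,.106),(.106,.112),(.112,.118),(.118,.125)]:
    print(b,band('scene',d,(230,200,330,330),*b))
print(band('scene',d,(230,240,330,330),.044,.056))
E
```

```text
[0.65897773 0.0169605  0.07783004] [-3.14109789e+00  4.05563868e-05  3.12828218e+00] [ 0.48810409  1.05472672 -0.36436338] 0.5993964639019005
(0.076, 0.082) (16, 'med z 0.0806', 'rect', array([678.8,  23.7]), array([ 8.2, 36.6]), 17.1, 'circ', array([674.9,  22.5]), 18.3)
(0.082, 0.088) (63, 'med z 0.0860', 'rect', array([676.5,  16.5]), array([62.4, 16.7]), 88.8, 'circ', array([669.1,  16.6]), 31.2)
(0.088, 0.094) (76, 'med z 0.0917', 'rect', array([673.5,  18.6]), array([23.3, 77.5]), 3.6, 'circ', array([661.8,  17.9]), 38.7)
(0.094, 0.1) (80, 'med z 0.0970', 'rect', array([671.8,  19.9]), array([27.8, 78.2]), 8.2, 'circ', array([658.1,  17.9]), 39.1)
(0.1, 0.106) (88, 'med z 0.1032', 'rect', array([674.3,  17.8]), array([22.4, 78.4]), 2.0, 'circ', array([663.1,  17.4]), 39.2)
(0.106, 0.112) (566, 'med z 0.1106', 'rect', array([665.1,  16.9]), array([70.5, 39.5]), 63.4, 'circ', array([663.3,  17.3]), 39.2)
(0.112, 0.118) (95, 'med z 0.1125', 'rect', array([667.6,  21.2]), array([62. , 35.6]), 64.9, 'circ', array([667.2,  21.4]), 35.1)
(0.118, 0.125) (30, 'med z 0.1227', 'rect', array([667.2,  14.9]), array([88.5,  9. ]), 88.9, 'circ', array([665.4,  15. ]), 44.2)
(1744, 'med z 0.0506', 'rect', array([669.4,  18.3]), array([78.3, 95.8]), 3.6, 'circ', array([670.2,  18.5]), 59.7)
```

Emit:
carry_out:
  commands:
    - [[0.3,0.0013,0.0005,-0.012,0,0,0],[0.3,0,0,-0.009,0,0,0],[0.3,0,0,-0.005,0,0,0],[0.3,0,0,-0.002,0,0,0],[0.3,0,0,-0.0005,0,0,0],[0.3,0,0,0,0,0,0],[0.9,0,0,0,0,0,0],[0.9,0,0,0,0,0,0],[0.9,0,0,0,0,0,0],[1,0,0,0.01,0,0,0],[1,0,0,0.03,0,0,0],[1,0,0,0.03,0,0,0],[1,-0.003,-0.033,0,0,0,0],[1,-0.003,-0.033,0,0,0,0],[1,-0.003,-0.033,0,0,0,0],[1,-0.003,-0.033,0,0,0,0],[1,-0.003,-0.033,0,0,0,0],[1,-0.003,-0.033,0,0,0,0],[1,0,0,0,0,0,0]]

```text
time: 20.28
tool_pos: [0.6423, -0.1862, 0.1196]
tool_rot: [-3.138, 0.002, 3.125]
wrist_force: [-0.6, 0.5, -0.2]
gripper_width: 1.003
gripper_force: 0.0
```

```bash
python3 - <<'E'
from h import *
s=bot.get_state();print(s['time'],s['tool_pos'],s['tool_rot'])
for n,r,rb in(('scene',(230,200,330,330),(100,190,172,270)),('top',(243,110,310,192),(385,140,440,215))):
    p,d=snap(n,n+'9'); print(n,band(n,d,r,.07,.095),band(n,d,r,.044,.056),'BAR',band(n,d,rb,.02,.036))
E
```

```text
20.2833 [ 0.64230738 -0.18617863  0.11960063] [-3.13793452e+00  1.59279707e-03  3.12511382e+00]
scene (832, 'med z 0.0825', 'rect', array([659.5,  18.6]), array([51.7, 52.1]), 76.7, 'circ', array([659.8,  18.1]), 26.8) (2177, 'med z 0.0506', 'rect', array([631.4,  15.9]), array([153.7,  95.8]), 3.6, 'circ', array([637.3,  17.1]), 84.2) BAR (1281, 'med z 0.0305', 'rect', array([ 634.1, -247.6]), array([ 45.4, 100.4]), 89.0, 'circ', array([ 634.2, -247.9]), 53.4)
top (627, 'med z 0.0815', 'rect', array([657.4,  17.9]), array([51.3, 51.2]), 47.1, 'circ', array([657.9,  18.1]), 26.3) (1766, 'med z 0.0496', 'rect', array([658.5,  17.4]), array([97.5, 95.9]), 3.8, 'circ', array([658.3,  17.6]), 67.2) BAR (121, 'med z 0.0294', 'rect', array([ 650.2, -248.9]), array([18.6, 44. ]), 3.7, 'circ', array([ 652.7, -249.2]), 22.6)
```

Emit:
carry_out:
  commands:
    - [[1,-0.004,-0.03,0,0,0,0],[1,-0.0045,-0.0305,0,0,0,0],[1,0,0,-0.015,0,0,0],[1,0,0,-0.03,0,0,0],[1,0,0,-0.03,0,0,0],[1,0,0,-0.025,0,0,0],[1,0,0,-0.014,0,0,0],[1,0,0,0,0,0,0],[0.2,0,0,0,0,0,0],[0.2,0,0,0,0,0,0],[0.2,0,0,0,0,0,0],[0.2,0,0,0,0,0,0],[0.2,0,0,0,0,0,0],[0.2,0,0,0,0,0,0]]
  grip_force: 60

```text
time: 21.55
tool_pos: [0.6356, -0.241, 0.0072]
tool_rot: [-3.14, 0.004, 3.129]
wrist_force: [-0.3, 0.2, 6.6]
gripper_width: 0.5
gripper_force: 62.9
```

Emit:
carry_out:
  commands:
    - [[0.2,0,0,0.015,0,0,0],[0.2,0,0,0.02,0,0,0],[0.2,0,0,0.02,0,0,0],[0.2,-0.023,0.003,0,0,0,1.75],[0.2,-0.023,0.003,0,0,0,1.75],[0.2,-0.023,0.003,0,0,0,1.75],[0.2,-0.023,0.003,0,0,0,1.75],[0.2,-0.023,0.003,0,0,0,1.75],[0.2,-0.023,0.003,0,0,0,1.75],[0.2,-0.023,0.003,0,0,0,1.75],[0.2,-0.023,0.003,0,0,0,1.75],[0.2,0,0,0,0,0,0],[0.2,0,0,0,0,0,0],[0.2,0,0,0,0,0,0]]

```text
time: 22.72
tool_pos: [0.451, -0.2169, 0.0606]
tool_rot: [-3.14, 0.002, -2.911]
wrist_force: [0.1, -0.2, -0.6]
gripper_width: 0.502
gripper_force: 62.0
```

```bash
python3 - <<'E'
from h import *
s=bot.get_state();print(s['tool_pos'],s['tool_rot'],s['wrist_force'],s['gripper_width'])
p,d=snap('scene','scene10')
for b in [(.052,.06),(.06,.068),(.068,.075),(.078,.092)]:
    print(b,band('scene',d,(120,100,260,240),*b))
d0=np.load('pics/scene0.npz')['d'];print(band('scene',d0,(165,140,225,205),.0065,.015))
t,dt=snap('top','top10')
for n,q in(('scene',p[90:240,110:260]),('top',t[210:330,340:460])): cv2.imwrite(f'pics/{n}10c.png',cv2.resize(q[:,:,::-1],None,fx=4,fy=4))
E
```

```text
[ 0.45099013 -0.21692452  0.06055003] [-3.13966911e+00  1.93500413e-03 -2.91075142e+00] [ 0.09450383 -0.22786239 -0.63765718] 0.5018304328931299
(0.052, 0.06) (65, 'med z 0.0561', 'rect', array([ 462.4, -157.2]), array([ 47., 153.]), 14.6, 'circ', array([ 481.5, -152.2]), 76.5)
(0.06, 0.068) (79, 'med z 0.0639', 'rect', array([ 483.5, -194.9]), array([27.9, 64.5]), 55.2, 'circ', array([ 475.6, -206.3]), 32.2)
(0.068, 0.075) (94, 'med z 0.0720', 'rect', array([ 475.7, -206.6]), array([51., 68.]), 20.6, 'circ', array([ 468.1, -209.4]), 38.2)
(0.078, 0.092) (785, 'med z 0.0841', 'rect', array([ 457.6, -214.5]), array([67.5, 91. ]), 87.2, 'circ', array([ 454. , -216.7]), 50.3)
(437, 'med z 0.0101', 'rect', array([ 448.7, -216.9]), array([127.8,  69. ]), 12.7, 'circ', array([ 449.3, -216.2]), 70.7)
```

View pics/scene10c.png

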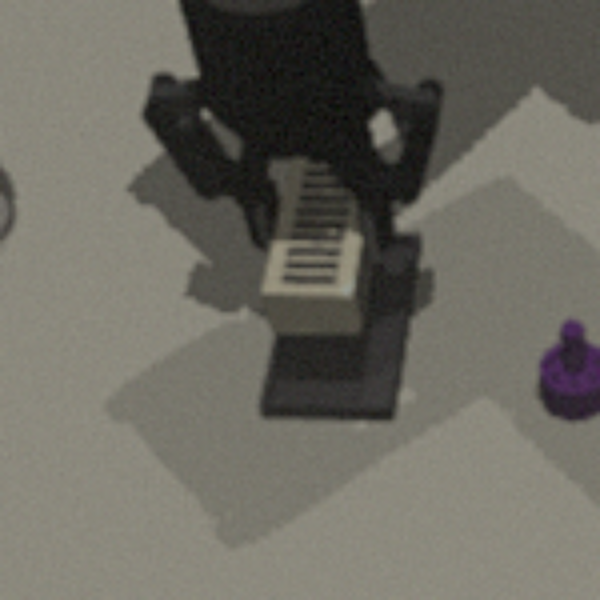

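The bar is held level over the holder and lined up with it. I'll check the position of its front end before lowering.

```bash
python3 - <<'E'
from h import *
for n in('scene','top'):
    z=np.load(f'pics/{n}10.npz');P=pts(n,z['d']);m=(z['p'].mean(2)>95)&(abs(P[:,:,2]-.084)<.004)&(abs(P[:,:,0]-.45)<.09)&(abs(P[:,:,1]+.217)<.06)
    Q=P[m][:,:2]-[.4487,-.217]
    if len(Q)<9: print(n,len(Q)); continue
    a=np.radians(13);u=Q@[np.cos(a),np.sin(a)];v=Q@[-np.sin(a),np.cos(a)];print(n,len(Q),u.min(),u.max(),v.min(),v.max(),np.median(P[m][:,2]))
E
```

```text
scene 250 0.00910938366800152 0.05218628637254917 -0.020946015958869333 0.022188905925497982 0.0840585982201128
top 128 0.019858256586930908 0.04977029317008145 -0.0209321442151653 0.020911982929860937 0.08299636303154867
```

Emit:
carry_out:
  commands:
    - [[0.2,-0.001,0,-0.02,0,0,0],[0.2,0,0,-0.015,0,0,0],[0.2,0,0,-0.009,0,0,0],[0.2,0,0,-0.004,0,0,0],[0.2,0,0,-0.0015,0,0,0],[0.2,0,0,0,0,0,0],[0.2,0,0,0,0,0,0],[0.9,0,0,0,0,0,0],[0.9,0,0,0,0,0,0],[0.9,0,0,0,0,0,0],[0.9,0,0,0,0,0,0],[1,0,0,0.015,0,0,0],[1,0,0,0.03,0,0,0],[1,0,0,0.04,0,0,0],[1,0,0,0.04,0,0,0],[1,0,0.04,0.02,0,0,0],[1,0,0.04,0.02,0,0,0],[1,0,0.04,0.02,0,0,0],[1,0,0.04,0,0,0,0],[1,0,0,0,0,0,0]]

```text
time: 24.48
tool_pos: [0.4481, -0.0586, 0.1923]
tool_rot: [3.139, 0.002, -2.906]
wrist_force: [-0.7, -0.8, -0.6]
gripper_width: 1.001
gripper_force: 0.0
```

```bash
python3 - <<'E'
from h import *
s=bot.get_state();print(s['time'],s['tool_pos'],s['wrist_force'])
p,d=snap('scene','scene11');t,dt=snap('top','top11')
print(band('scene',d,(165,130,225,205),.026,.04)); print(band('top',dt,(362,228,425,310),.022,.04)); print(band('top',dt,(105,225,180,300),.07,.095),band('top',dt,(128,132,200,205),.07,.095),band('top',dt,(243,110,310,192),.07,.095))
E
```

```text
24.4833 [ 0.44814339 -0.05859132  0.19225069] [-0.71018874 -0.75036757 -0.61158888]
(848, 'med z 0.0346', 'rect', array([ 447.2, -214.9]), array([102.9,  44.5]), 13.6, 'circ', array([ 448.1, -213.9]), 54.2)
None
(1104, 'med z 0.0818', 'rect', array([446.7, 268.3]), array([65. , 67.3]), 2.8, 'circ', array([446.7, 268.1]), 34.2) (288, 'med z 0.0816', 'rect', array([632.9, 236.9]), array([33. , 33.3]), 1.8, 'circ', array([633.5, 237.5]), 17.4) (630, 'med z 0.0814', 'rect', array([657.6,  18.2]), array([51.4, 52.1]), 79.2, 'circ', array([657.6,  18.1]), 27.0)
```

View pics/scene11.png

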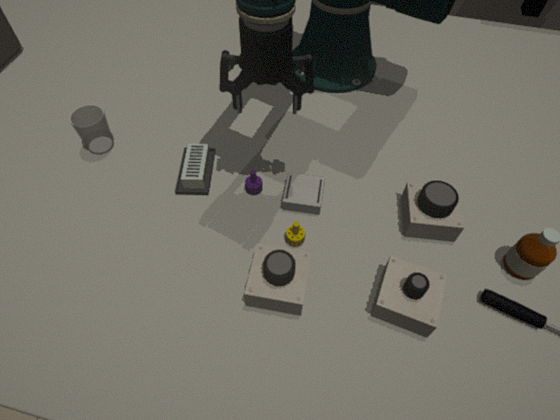

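The picture shows the three caps seated at (438,198), (416,285) and (279,266), and the bar flat in its holder at (195,168). The look-alikes haven't moved and the gripper is clear of everything.

```bash
python3 -c "
from bench import workorder
print(workorder.hand_in())"
```

```text
the job is handed in; nothing more can be done
None
```

I refitted all the parts and handed the job in at about 24.6 s of the 112 s: the strainer is in the widest-mouthed reservoir under the large cap, all three caps are centred to about 1 mm, and the bar lies flat along its holder; hand-in returned no verdict.

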